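# Clamp a milled dental blank into the cutting-out nest

### The arm

A 7-joint arm with a two-finger parallel gripper is mounted at the origin on a cart in front of the work surface, level with it; the furniture and walls round the work are solid. World frame = base frame: x ahead of the robot, y to its left, z up, the work surface at z = 0. Lengths are in m, angles in rad, forces in N, time in s.
With the tool pointing down it reaches from about 0.425 to 0.925 m from the base axis. Payload 6.8 kg.
Tool frame: the origin (TCP) lies midway between the tips of the shut fingers; the grasp point (between the pads) lies 19 mm behind it; z points along the fingers, y is the line along which they close (so a half turn about z gives the same grasp; the last joint's range is limited). The gripper opens to 85 mm and grips with 20 to 120 N. Pads are 22 mm wide; open, the fingers measure 114 mm over their backs; the gripper's body (76 mm by 85 mm) begins 54 mm behind the grasp point. The pads swing forward as they close: fully open they stand 13 mm farther back than shut.
Start: joints at [1.038, 0.477, 0.022, 1.555, -0.011, 1.109, -0.083], TCP at [0.278, -0.615, 0.231] pointing down, gripper open.
Joint ranges: [-2.96, 2.96], [-0.34, 2.1], [-1.41, 1.46], [0.24, 2.44], [-1.37, 4.51], [0.17, 1.92], [-2.96, 2.96]. Speed limits (rad/s): [2.39, 2.39, 3.14, 3.14, 3.14, 3.14, 3.14].

### API

Orientations are given as a rotation vector (axis times angle).
In Python, from bench import r gives the robot as it stands. The module is installed in compiled form; this text tells all that it offers.
- The arm moves only by the tool apply_moves, never from a script. Its argument "rows" is a list of rows, each a list of 6 numbers: the shift along the tool's x, y, z scaled (see below), then the turn, a rotation vector about the tool's x, y, z scaled (see below). A call has 1 to 5 rows; each row is the pose to reach, as a shift and turn from the pose commanded when the call began, along the tool's axes at that moment; what a row does not reach only later rows make up. The controller multiplies each number of a shift by 0.25 m and each number of a turn by 90 degrees. A row lasts 1/8 s, in which the tool goes at most 62.5 mm and 10.7 degrees, less where a joint would pass 70% of its speed; a pose out of reach is approached as far as the arm can. A call with a number of a shift or a turn outside -1 to 1 is refused whole. A call with a gripper value outside its range is refused whole. "claw" is the opening, from 0 (shut) to 1 (fully open), set as the call begins (left out, the last holds). The fingers move at their own pace and stop on an object; "newtons" is the grip in N (left out, the last holds). Time passes only in rows, so rows that repeat a pose let the fingers close. It gives the time, the measured TCP pose, the force, the opening and the grip force at its end, in the units of the state.
- r.get_obs(): the state, without advancing time (a new reading comes with each control period).
- r.grab_frame(name): name is "scene" or "side" or "wrist"; returns a dict with "pixels" (480x640x3 uint8, red, green, blue), "intrinsics" (3x3 intrinsics, pixels), "eye" and "attitude" of the camera in the world. Camera axes: x right, y up, looking along -z (the intrinsics and any distortion apply to the point x, -y, -z); pixel columns grow to the right and rows downward; lengths in m; the calibration is good to about 2 mm. A picture is of the moment at which its call begins. There is no depth.
- r.hand_in(): hands the job in; it is judged then, once.
Trained networks look in a picture, given as the dict that the camera call returned (one of the last four; its "shot" number tells which), for a name from the list of things; names that differ only in an ending like _2 or _b are one class to them, and where a whole thing is asked for, a point or a joint stands for the part that bears it (a point fixed in the world has none). Each returns a list of dicts, best first, with "conf" (0 to 1); they miss things now and then, are a little off and sometimes report something else, mostly with a low value. They report only what shows in the picture. A call takes as long as a camera call.
- r.search_frame(picture, thing): "rect" ([left, top, width, height] in pixels, round what is visible of it).
- r.outline_of(picture, thing): "pixels" (480x640 bool, what is visible of it) and "rect" ([left, top, width, height] in pixels, round what is visible of it).
- r.landmark_of(picture, thing): "point" ([column, row] in pixels: a listed point, or the origin of a listed thing).
The state is a dict: "clock": time; "joints": joint angles; "qvel": joint speeds; "tau": joint torques, N m; "tcp_pos": TCP position; "orientation": TCP orientation; "contact_force": force on the tool from outside, world axes, zero at the start; "moment": the same for the moment, N m; "grip_width": finger opening in m; "gripper_force": force on a finger pad.
Only numpy, scipy, OpenCV 4.12 (cv2) and the standard library are available. Lean on these libraries where they do the work, as an engineer would, in place of code of your own. Each camera call takes 0.05 s, during which the arm holds its last target. There are 200 camera calls.

### The job

Load the milled blank into the holding nest so that its crowns can be cut out. Swing the toggle clamp fully open, slide the blank flat along the worktop (do not lift it) until it sits square and flush in the corner against both steel fences, then swing the handle back over centre so that the clamp locks with its rubber pad pressing on the blank. Do not shove the other things on the bench about.

Things in the scene. Friction and masses are not known exactly. Their poses are not given: they have to be found in the camera images.
- nest: Holding nest, fixed on the worktop. Origin: inner corner of its two steel fences, on the worktop. Far fence: face at x = 0, along y; side fence: face at y = 0, along x; each 14 mm high, 13 mm thick, ending 108 mm from the corner. The blank belongs at x < 0, y < 0 on the bare worktop; the nest's 6 mm plate and toggle clamp (in the plane x = -17 mm, foot y = 22 to 94 mm) lie outside the fences.
- blank_center (a point): Centre, 8.4 mm above the worktop, of the loose milled blank: pale zirconia disc in a grey square cassette frame, 112 mm along its x, 116 mm along its y, 17 mm high, flat sides (lugs at corners stand out 4 mm), about 0.23 kg. Starts outside the nest, on its -y side, turned up to 0.45 rad. Axes: those of the frame. Seated: x axis along the nest's x, centre at nest x = -56, y = -58 mm.
- clamp_arm (a joint): Angle of the clamp's arm (rad): 0 = level, reaching over the side fence and the corner of the nest (the start); about 0.05 = locked on the blank; about 1.38 = swung up, when nothing of the clamp is within 70 mm above the nest's floor. The arm is moved by the handle through links.
- clamp_link (a joint): Angle of the clamp's toggle links (rad): 0 = handle on its stop, past dead centre, locked (the start); 0.08 = dead centre; 0.94 = fully open, on the other stop. The open clamp stays where it is left.
- grip_center (a point): Middle of the clamp handle's red grip (74 mm long, 19 thick). Locked: handle leaning 8 degrees towards the nest, this point at nest x = -17, y = 23, z = 131 mm. Open: leaning 55 degrees back, away from the nest, at y = 119, z = 90 mm. The handle turns within 2 mm about a level axis along nest x at y = 39, z = 33 mm, 99 mm from this point; it takes a few newtons.
- grip_end (a point): Free rounded end of the same red grip, 37 mm beyond grip_center, 136 mm from the handle's axis. Locked: nest y = 18, z = 168 mm; open: about y = 149, z = 111 mm.
- clamp_spindle: Spring-loaded spindle with a black rubber pad, 17 mm across, under the end of the clamp arm. Origin: centre of the pad's underside. Locked over the empty nest it hangs at nest x = -17, y = -17, z = 12 mm; on the seated blank the arm springs back a little (clamp_arm reads about 0.05), the spindle is pressed up 1 mm and the pad bears with about 13 N on the frame's corner.
- separator_bottle: White bottle with a blue cap, 42 mm across, 103 mm high, at the back of the worktop; bystander. Origin: centre of its underside.
- polishing_tin: White tin with a blue lid, 64 mm across, 28 mm high, at the back right; bystander. Origin: centre of its underside.
- plaster_model: Beige plaster arch model, 62 x 66 x 28 mm, at the back; bystander. Origin: centre of its underside.
- blank: The same milled blank; its origin lies on the underside, 2 mm off the middle along -x.

How it is judged:
On the way, in this order (a step that is already met when the one before it is completed fails the run):
1. the clamp has been swung fully open (value of joint clamp_link above 0.8 rad and value of joint clamp_arm above 1.15 rad), for 0.2 s.
2. the blank lies flush in the corner of the nest while the clamp is still open (x of blank_center in the frame of nest between -0.0605 and -0.052 m and y of blank_center in the frame of nest between -0.062 and -0.053 m and (angle between the x axis of blank_center and the x axis of nest, either way round below 0.045 rad or angle between the x axis of blank_center and the y axis of nest, either way round below 0.045 rad) and height (world z) of blank_center below 0.0115 m and value of joint clamp_arm above 0.9 rad), for 0.2 s.
At the end, for the whole second after the job is handed in: The blank lies flat on the worktop in the nest, within about 4 mm of both fence faces and square to them within 0.045 rad; the clamp is past dead centre (clamp_link under 0.05 rad) with its pad pressing on the blank with more than 6 N; the blank is at rest (x of blank_center in the frame of nest between -0.0605 and -0.052 m and y of blank_center in the frame of nest between -0.062 and -0.053 m and (angle between the x axis of blank_center and the x axis of nest, either way round below 0.045 rad or angle between the x axis of blank_center and the y axis of nest, either way round below 0.045 rad) and height (world z) of blank_center below 0.0115 m and value of joint clamp_link below 0.05 rad and contact force between clamp_spindle and blank above 6 N and linear speed of blank below 0.01 m/s); the robot touches nothing.
It fails at once if the blank is lifted off the worktop or tipped up (height (world z) of blank_center above 0.025 m or angle between blank_center's own z axis and vertical above 0.2 rad).
It fails at once if a bystander is shoved more than 3 cm (distance of any of separator_bottle, polishing_tin, plaster_model from where it was at the start of the episode above 0.03 m).
It also fails if it takes over 67 s, if anything falls off the work surface, if the arm or the gripper's body presses on something with over 40 N, if the wrist force passes 120 N, or if a joint passes its speed limit or range.

## Working session

There is one attempt and no reset: what is moved stays moved. The work goes in short steps, Python scripts to look and compute and a tool call to move; the robot and the scene stay as the last step left them, time stands still between calls to the robot, and variables do not carry over. Pictures are saved under pics/ and viewed, at most 10 in all, crops included, and the job is handed in when it is done.

Besides the shell and the picture viewer there is one more tool, called after "Emit:" by a JSON object that holds its "api" and its "payload", one argument or row to a line. apply_moves: Moves the arm, as the interface text tells. Its arguments: {"type":"object","properties":{"rows":{"type":"array","items":{"type":"array","items":{"type":"number"}}},"claw":{"type":"number"},"newtons":{"type":"number"}},"required":["rows"]}

```bash
mkdir -p pics; cat > h.py <<'E'
import numpy as np, cv2
from scipy.spatial.transform import Rotation as R
from bench import r
def att(p):
    a=np.array(p["attitude"],float)
    return a if a.shape==(3,3) else (R.from_rotvec(a).as_matrix() if a.size==3 else R.from_quat(a).as_matrix())
def ray(p,uv):
    K=np.array(p["intrinsics"]); d=np.linalg.inv(K)@np.array([uv[0],uv[1],1.])
    return np.array(p["eye"]), att(p)@np.array([d[0],-d[1],-d[2]])
def onz(p,uv,z):
    e,d=ray(p,uv); return e+d*(z-e[2])/d[2]
def proj(p,X):
    c=att(p).T@(np.array(X)-np.array(p["eye"])); K=np.array(p["intrinsics"])
    q=K@np.array([c[0],-c[1],-c[2]]); return q[:2]/q[2]
def save(p,n): cv2.imwrite("pics/"+n+".png",cv2.cvtColor(p["pixels"],cv2.COLOR_RGB2BGR))
E
python3 - <<'E'
from h import *
np.set_printoptions(precision=4,suppress=True)
o=r.get_obs(); print(o)
zs=dict(nest=0,blank_center=.0084,grip_center=.131,grip_end=.168,clamp_spindle=.012,separator_bottle=0,polishing_tin=0,plaster_model=0,blank=0)
for c in ["scene","side"]:
    p=r.grab_frame(c); save(p,c+"0"); print(c,{k:v for k,v in p.items() if k!="pixels"})
    for n,z in zs.items():
        for d in r.landmark_of(p,n)[:2]: print(n,d["conf"],np.array(d["point"]),onz(p,d["point"],z))
E
```

```text
{'clock': 0.0, 'joints': array([ 1.0379,  0.4778,  0.0224,  1.5565, -0.0115,  1.1093, -0.0831]), 'qvel': array([-0.0007, -0.0017,  0.0005, -0.0001,  0.0013, -0.002 , -0.0007]), 'tau': array([  0.0001, -59.6451,   1.6086, -28.1201,   0.0126,   0.0093,
        -0.0001]), 'tcp_pos': array([ 0.2779, -0.6145,  0.2303]), 'orientation': array([-3.0692, -0.6619,  0.0009]), 'contact_force': array([-0.3196, -0.3832,  0.0956]), 'moment': array([-0.0044, -0.0039, -0.0455]), 'gripper_force': 0.0, 'grip_width': 0.08518140554652749}
scene {'intrinsics': array([[522.5629,   0.    , 312.3611],
       [  0.    , 522.5629, 241.9861],
       [  0.    ,   0.    ,   1.    ]]), 'eye': array([-0.053 ,  0.2885,  0.6347]), 'attitude': array([ 0.5454, -1.0034, -1.916 ]), 'shot': 1}
nest 0.58 [241.  312.7] [0.5881 0.0362 0.    ]
blank_center 0.97 [390.6 286.6] [ 0.5049 -0.2302  0.0084]
blank_center 0.44 [305.8 236.8] [ 0.7233 -0.1759  0.0084]
grip_center 0.76 [232.9 261.7] [0.5689 0.0501 0.131 ]
grip_center 0.66 [352.7 222.1] [ 0.5696 -0.1802  0.131 ]
grip_end 0.96 [228.  244.5] [0.5667 0.0564 0.168 ]
grip_end 
[... 419 characters left out ...]
.3734],
       [  0.    ,   0.    ,   1.    ]]), 'eye': array([0.6256, 0.7073, 0.7073]), 'attitude': array([0.0103, 1.407 , 2.7598]), 'shot': 2}
nest 0.62 [321.9 350.6] [0.5959 0.0367 0.    ]
blank_center 0.62 [360.9 245.5] [ 0.5078 -0.223   0.0084]
grip_center 0.86 [339.3 294.5] [0.5711 0.0543 0.131 ]
grip_end 0.67 [335.  272.5] [0.5771 0.0498 0.168 ]
clamp_spindle 0.38 [331.7 334. ] [0.579  0.0132 0.012 ]
separator_bottle 0.93 [227.4 363.3] [ 0.7426  0.0551 -0.    ]
polishing_tin 0.86 [252.1 230.8] [ 0.7189 -0.2965  0.    ]
plaster_model 0.63 [237.3 266. ] [ 0.7418 -0.1847  0.    ]
plaster_model 0.33 [335.1 271.2] [ 0.5616 -0.1587  0.    ]
blank 0.58 [361.9 251.6] [ 0.5065 -0.2147  0.    ]
```

View pics/scene0.png

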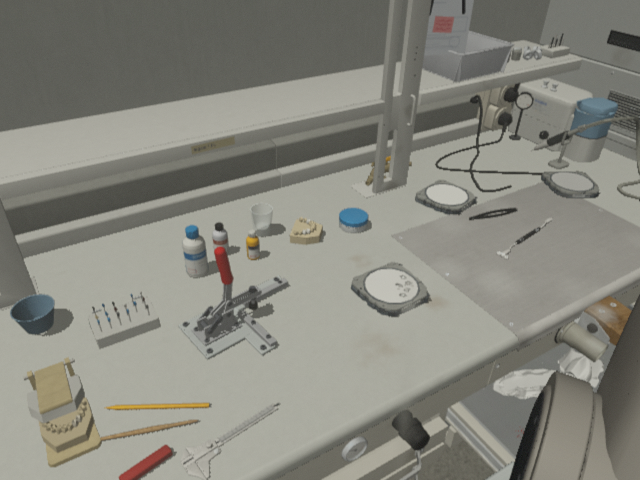

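View pics/side0.png

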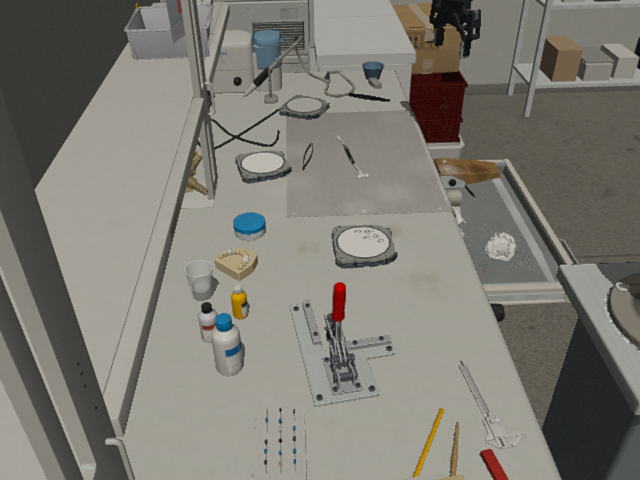

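Both views show the nest with the red-handled clamp (scene about 228,300; side about 340,340). The blank is at scene (390,288) and side (362,245). The bottle, tin and plaster model are clear at the back. Next I'll look from above with the wrist camera.

Emit:
{"api": "apply_moves", "payload": {
  "rows": [
    [0.81,-0.73,-0.3,0,0,0],
    [0.81,-0.73,-0.3,0,0,0],
    [0.81,-0.73,-0.3,0,0,0],
    [0.81,-0.73,-0.3,0,0,0],
    [0.81,-0.73,-0.3,0,0,0]
  ],
  "claw": 0
}}

```text
clock: 1.62
tcp_pos: [0.3894, -0.3621, 0.3077]
orientation: [3.069, 0.668, 0.003]
contact_force: [1.4, -0.7, 0.3]
grip_width: 0.0001
gripper_force: 0.0
```

Emit:
{"api": "apply_moves", "payload": {
  "rows": [
    [0.75,-0.68,-0.3,0,0,0],
    [0.75,-0.68,-0.3,0,0,0],
    [0.75,-0.68,-0.3,0,0,0],
    [0.75,-0.68,-0.3,0,0,0],
    [0.75,-0.68,-0.3,0,0,0]
  ]
}}

```text
clock: 2.25
tcp_pos: [0.4901, -0.1284, 0.383]
orientation: [3.068, 0.673, 0.005]
contact_force: [0.4, -0.5, 0.7]
grip_width: -0.0003
gripper_force: 0.0
```

```bash
cat >> h.py <<'E'
np.set_printoptions(precision=4,suppress=True)
zs=dict(nest=0,blank_center=.0084,grip_center=.131,grip_end=.168,clamp_spindle=.012,blank=0)
def look(c,n,names=zs):
    p=r.grab_frame(c); save(p,n)
    for k in names:
        for d in r.landmark_of(p,k)[:1]: print(c,k,d["conf"],np.array(d["point"]),onz(p,d["point"],zs[k]))
    return p
def st():
    o=r.get_obs(); M=R.from_rotvec(o["orientation"]).as_matrix()
    print("t",o["clock"],"tcp",o["tcp_pos"],"F",o["contact_force"],"w",o["grip_width"],"yaw",np.degrees(np.arctan2(M[1,0],M[0,0])),"tz",M[:,2]); return o,M
def to(pos,yaw=None):
    "units of move to world pos, with tool x at yaw (rad), tool pointing down"
    o,M=st(); s=M.T@(np.array(pos)-o["tcp_pos"])/.25; t=np.zeros(3)
    if yaw is not None:
        c,q=np.cos(yaw),np.sin(yaw); T=np.array([[c,q,0],[q,-c,0],[0,0,-1]])
        t=R.from_matrix(M.T@T).as_rotvec()/(np.pi/2)
    print("move",s.round(3),t.round(3),"n",np.linalg.norm(s)*4, np.linalg.norm(t)*90/10.7)
E
python3 - <<'E'
from h import *
st(); p=look("wrist","w1"); print(p["eye"],att(p))
E
```

```text
t 2.25 tcp [ 0.4901 -0.1284  0.383 ] F [ 0.3983 -0.5188  0.6736] w -0.00026924069550087766 yaw 24.75594069373226 tz [ 0.0032  0.0006 -1.    ]
wrist nest 0.79 [238.1  63.4] [0.5999 0.0326 0.    ]
wrist blank_center 0.75 [375.2 204.6] [ 0.5042 -0.2317  0.0084]
wrist grip_center 0.92 [184.5  53. ] [0.5749 0.054  0.131 ]
wrist grip_end 0.85 [173.6  46.9] [0.5737 0.0507 0.168 ]
wrist blank 0.96 [371.1 203. ] [ 0.5029 -0.2269  0.    ]
[ 0.5562 -0.0983  0.5264] [[ 0.4194  0.8705  0.2575]
 [-0.9078  0.4018  0.1202]
 [ 0.0012 -0.2841  0.9588]]
```

View pics/w1.png

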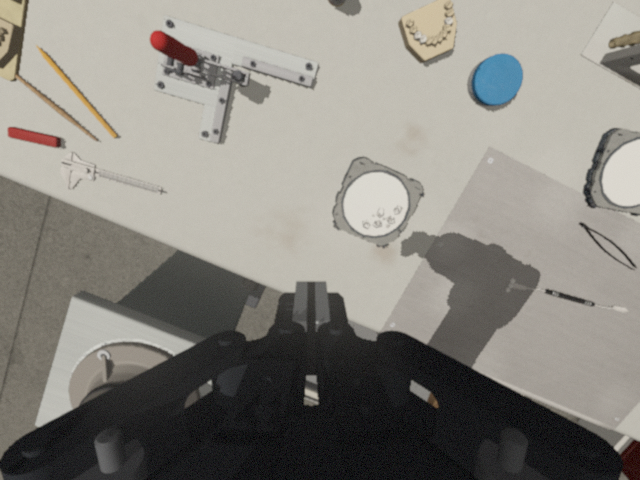

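The wrist view shows the nest at the top left. Its far fence ends near (315,75) and its side fence ends near (212,140). The blank is at (375,203), turned. I'll zoom in for edges.

```bash
python3 - <<'E'
import cv2,numpy as np
i=cv2.imread("pics/w1.png")
a=cv2.resize(i[10:160,145:330],None,fx=4,fy=4,interpolation=cv2.INTER_CUBIC)[:600]
cv2.imwrite("pics/c1.png",a[:, :800])
b=cv2.resize(i[145:260,320:440],None,fx=5,fy=5,interpolation=cv2.INTER_CUBIC)
cv2.imwrite("pics/c2.png",b)
E
```

```text
(no output)
```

View pics/c1.png

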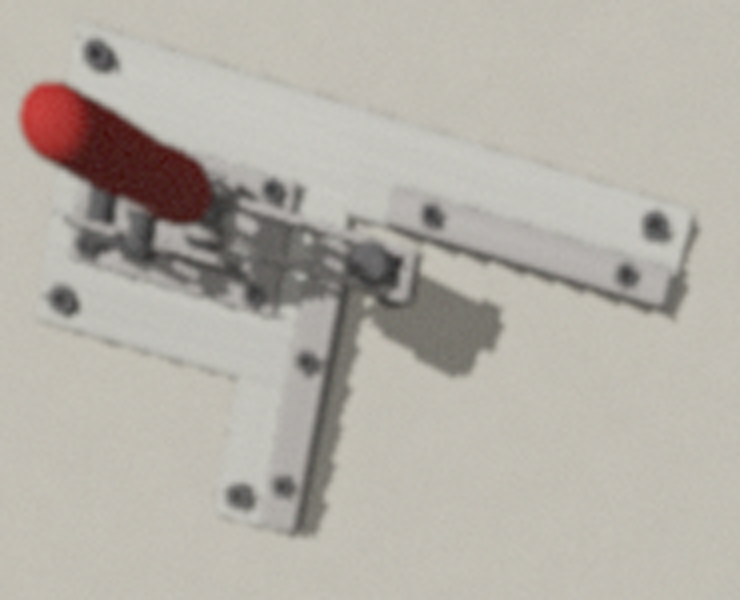

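View pics/c2.png

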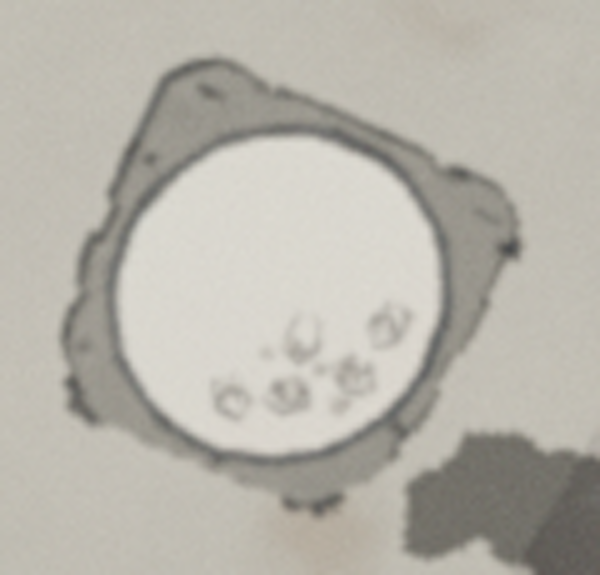

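```bash
cat > m.py <<'E'
from h import *
p=dict(eye=[0.5562,-0.0983,0.5264],attitude=np.array([[0.4194,0.8705,0.2575],[-0.9078,0.4018,0.1202],[0.0012,-0.2841,0.9588]]))
p["intrinsics"]=r.grab_frame("wrist")["intrinsics"]
c1=lambda u,v:(145+u/4,10+v/4); c2=lambda u,v:(320+u/5,145+v/5)
P=lambda uv,z:onz(p,uv,z)[:2]
fe,fi=P(c1(662,305),.014),P(c1(415,233),.014); se,si=P(c1(297,530),.014),P(c1(345,285),.014)
print(fe,fi,se,si); a=lambda d:np.degrees(np.arctan2(d[1],d[0]))
print("yaw far",a(fi-fe)-90,"side",a(si-se), "ends", a(fe-se)+45)
m=(fe+se)/2; d=(fe-se)/2; n=np.array([-d[1],d[0]]); print("origin",m+n, "len",np.linalg.norm(fe-se),.108*2**.5)
for nm,q in dict(top=[(275,90),(435,160)],left=[(160,85),(110,200)],right=[(487,300),(437,395)],bot=[(95,420),(215,465)]).items():
    A,B=P(c2(*q[0]),.017),P(c2(*q[1]),.017); print(nm,A,B,a(B-A))
print("disc",P(c2(280,295),.015))
E
python3 m.py
```

```text
[ 0.614  -0.0718] [0.5993 0.0138] [0.491 0.016] [0.5741 0.0295]
yaw far 9.736660776290563 side 9.225431081880723 ends 9.452420581215733
origin [0.5964 0.0336] len 0.15114517319105059 0.15273506473629428
top [ 0.5594 -0.2004] [ 0.5612 -0.2527] -87.96817687205618
left [ 0.5466 -0.1694] [ 0.5105 -0.171 ] -177.47388253224977
right [ 0.5312 -0.2875] [ 0.499  -0.2883] -178.48182005521406
bot [ 0.448  -0.1967] [ 0.4506 -0.2369] -86.28514127339645
disc [ 0.5062 -0.2306]
```

```bash
cat >> h.py <<'E'
NO=np.array([.597,.0335]); NY=.165
def nw(x,y,z): c,s=np.cos(NY),np.sin(NY); return np.array([NO[0]+c*x-s*y,NO[1]+s*x+c*y,z])
def wn(P): c,s=np.cos(NY),np.sin(NY); d=np.array(P[:2])-NO; return np.array([c*d[0]+s*d[1],-s*d[0]+c*d[1]])
E
python3 -c "
from h import *
to(nw(-.017,-.035,.20),NY)"
```

```text
t 2.65 tcp [ 0.4876 -0.1348  0.3808] F [-0.3209  0.2065  0.1825] w -0.0002251460810744361 yaw 24.170988954046255 tz [-0.001  -0.0001 -1.    ]
move [ 0.574 -0.316  0.723] [-0.     0.001  0.164] n 3.9034933046422156 1.3754472587737006
```

Emit:
{"api": "apply_moves", "payload": {
  "rows": [
    [0.574,-0.316,0.723,0,0,0.164],
    [0.574,-0.316,0.723,0,0,0.164],
    [0.574,-0.316,0.723,0,0,0.164],
    [0.574,-0.316,0.723,0,0,0.164],
    [0.574,-0.316,0.723,0,0,0.164]
  ]
}}

```text
clock: 3.28
tcp_pos: [0.5849, 0.0002, 0.1964]
orientation: [-3.128, -0.268, 0.011]
contact_force: [-0.8, -1.0, 1.5]
grip_width: 0.0
gripper_force: 0.0
```

```bash
python3 -c "
from h import *
to(nw(-.017,-.035,.131),NY); print(wn(r.get_obs()['tcp_pos']),r.get_obs()['joints'])"
```

```text
t 3.275 tcp [0.5849 0.0002 0.1964] F [-0.7836 -1.0406  1.5016] w 2.4306234608002192e-05 yaw 9.788323128874495 tz [-0.0072  0.0015 -1.    ]
move [0.003 0.017 0.261] [-0.002  0.004  0.004] n 1.0481138225292985 0.050081469272774404
[-0.0174 -0.0308] [ 0.1679  0.3931 -0.35    1.7878  0.1542  0.9946 -1.6426]
```

Emit:
{"api": "apply_moves", "payload": {
  "rows": [
    [0,0.017,0.261,0,0,0],
    [0,0.017,0.261,0,0,0],
    [0,0.017,0.261,0,0,0]
  ]
}}

```text
clock: 3.65
tcp_pos: [0.5879, -0.0072, 0.1371]
orientation: [3.13, 0.26, 0.002]
contact_force: [1.3, -0.3, 0.8]
grip_width: 0.0
gripper_force: 0.0
```

Emit:
{"api": "apply_moves", "payload": {
  "rows": [
    [0,-0.12,0,0,0,0],
    [0,-0.19,-0.01,0,0,0],
    [0,-0.25,-0.01,0,0,0],
    [0,-0.305,0,0,0,0],
    [0,-0.355,0.01,0,0,0]
  ]
}}

```text
clock: 4.28
tcp_pos: [0.5724, 0.0818, 0.1328]
orientation: [3.13, 0.262, 0.0]
contact_force: [-0.5, -0.8, 0.6]
grip_width: 0.0002
gripper_force: 0.4
```

Emit:
{"api": "apply_moves", "payload": {
  "rows": [
    [0,-0.048,0.02,0,0,0],
    [0,-0.096,0.048,0,0,0],
    [0,-0.136,0.076,0,0,0],
    [0,-0.176,0.112,0,0,0],
    [0,-0.2,0.136,0,0,0]
  ]
}}

```text
clock: 4.9
tcp_pos: [0.5636, 0.1313, 0.0979]
orientation: [-3.131, -0.263, 0.001]
contact_force: [0.4, -0.1, 0.2]
grip_width: -0.0
gripper_force: 0.2
```

```bash
python3 -c "
from h import *
o,M=st(); print(wn(o['tcp_pos']))
p=look('side','s2',['grip_center','grip_end'])
for q in ((-.017,.119,.09),(-.017,.149,.111)): print(proj(p,nw(*q)))
q=p['pixels'][180:460,200:520]; cv2.imwrite('pics/s2c.png',cv2.cvtColor(cv2.resize(q,None,fx=2,fy=2),cv2.COLOR_RGB2BGR))"
```

```text
t 4.9 tcp [0.5636 0.1313 0.0979] F [ 0.4009 -0.0677  0.2392] w -4.123223666626093e-06 yaw 9.611364381015951 tz [-0.0009 -0.     -1.    ]
[-0.0169  0.102 ]
side grip_center 0.8 [353.3 361.2] [0.563  0.1811 0.131 ]
side grip_end 0.84 [354.4 368.3] [0.5668 0.2258 0.168 ]
[352.0216 363.7588]
[358.3444 369.7616]
```

View pics/s2c.png

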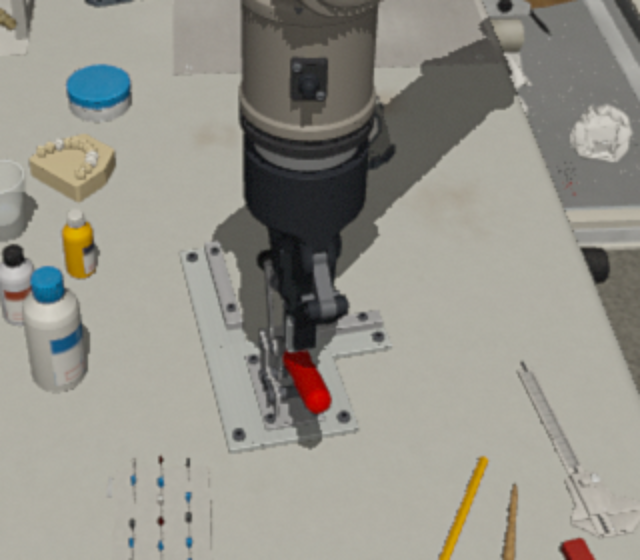

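The crop shows the handle laid back (red grip at about 305,380) and the arm swung up. I'll nudge it further to feel the stop.

Emit:
{"api": "apply_moves", "payload": {
  "rows": [
    [0,-0.014,0.02,0,0,0],
    [0,-0.025,0.035,0,0,0],
    [0,-0.025,0.035,0,0,0],
    [0,-0.025,0.035,0,0,0]
  ]
}}

```text
clock: 5.55
tcp_pos: [0.5644, 0.1355, 0.0915]
orientation: [3.129, 0.26, 0.004]
contact_force: [-1.7, -4.3, 11.1]
grip_width: 0.0002
gripper_force: 5.9
```

```bash
python3 -c "
from h import *
o,M=st(); print(wn(o['tcp_pos']))
p=look('side','s3',['grip_center','grip_end'])
p=look('scene','s4',['grip_center','grip_end'])
for q in ((-.017,.119,.09),(-.017,.149,.111)): print(proj(p,nw(*q)))
"
```

```text
t 5.55 tcp [0.5644 0.1355 0.0915] F [-1.7494 -4.2863 11.0765] w 0.0002373788327482896 yaw 9.489018301311527 tz [ 0.0024 -0.0013 -1.    ]
[-0.0154  0.106 ]
side grip_center 0.66 [355.4 365.4] [0.561  0.1882 0.131 ]
side grip_end 0.79 [359.1 372.4] [0.562  0.2323 0.168 ]
scene grip_center 0.55 [178.  306.7] [0.5115 0.1598 0.131 ]
scene grip_end 0.88 [154.2 304.9] [0.4889 0.195  0.168 ]
[178.0695 305.1619]
[157.9771 303.2826]
```

Emit:
{"api": "apply_moves", "payload": {
  "rows": [
    [0,0,-0.25,0,0,0],
    [0,0,-0.5,0,0,0],
    [-0.15,0.1,-0.55,0,0,0],
    [-0.3,0.3,-0.55,0,0,0],
    [-0.4,0.5,-0.55,0,0,0]
  ],
  "claw": 0.3
}}

```text
clock: 6.48
tcp_pos: [0.4839, -0.0045, 0.2279]
orientation: [3.13, 0.263, 0.001]
contact_force: [1.7, -0.9, -0.0]
grip_width: 0.0258
gripper_force: 0.0
```

```bash
python3 -c "
from h import *
to([.410,-.231,.05],.04); print(r.get_obs()['joints'])"
```

```text
t 6.475 tcp [ 0.4839 -0.0045  0.2279] F [ 1.726 -0.931 -0.037] w 0.025830391349874922 yaw 9.612738293812454 tz [ 0.0007 -0.0005 -1.    ]
move [-0.443  0.843  0.712] [ 0.    -0.     0.081] n 4.756887096028504 0.6842117917637456
[ 0.1913  0.1875 -0.3492  1.9847  0.0775  0.9812 -1.5984]
```

Emit:
{"api": "apply_moves", "payload": {
  "rows": [
    [-0.2,0.25,0.1,0,0,0.04],
    [-0.44,0.843,0.5,0,0,0.081],
    [-0.443,0.843,0.6,0,0,0.081],
    [-0.443,0.843,0.712,0,0,0.081],
    [-0.443,0.843,0.712,0,0,0.081]
  ]
}}

```text
clock: 7.1
tcp_pos: [0.4105, -0.2309, 0.0483]
orientation: [3.14, 0.061, 0.001]
contact_force: [1.0, -0.1, -0.0]
grip_width: 0.025
gripper_force: 0.0
```

```bash
python3 -c "
from h import *
o,M=st()
p=look('wrist','w5',['blank','blank_center','nest']);to([.415,-.231,.004],.04)"
```

```text
t 7.1 tcp [ 0.4105 -0.2309  0.0483] F [ 1.0283 -0.1248 -0.0349] w 0.024986832709106857 yaw 2.2324303688629255 tz [ 0.0006 -0.0005 -1.    ]
wrist blank 0.64 [312.6  94.4] [ 0.503  -0.2288  0.    ]
wrist blank_center 0.68 [316.2  86.5] [ 0.5059 -0.2304  0.0084]
t 7.3 tcp [ 0.4105 -0.2294  0.049 ] F [ 0.5415 -0.0196  1.2881] w 0.02539695578209751 yaw 2.195682759337816 tz [-0.0015  0.0009 -1.    ]
move [0.018 0.007 0.18 ] [-0.001  0.001 -0.001] n 0.7233338458387407 0.012996679845871117
```

View pics/w5.png

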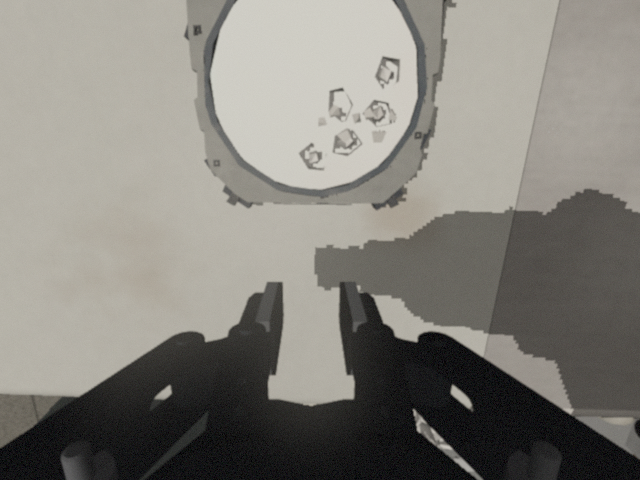

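Emit:
{"api": "apply_moves", "payload": {
  "rows": [
    [0.018,0,0.18,0,0,0],
    [0.018,0,0.18,0,0,0]
  ],
  "claw": 0.2
}}

```text
clock: 7.55
tcp_pos: [0.4154, -0.2272, 0.0038]
orientation: [-3.139, -0.067, 0.004]
contact_force: [0.0, 0.5, 0.6]
grip_width: 0.0168
gripper_force: 0.0
```

Emit:
{"api": "apply_moves", "payload": {
  "rows": [
    [0.08,0,0,0,0,0],
    [0.13,0,0,0,0,-0.02],
    [0.18,0,0,0,0,-0.04],
    [0.22,0,0,0,0,-0.06],
    [0.26,0.005,0,0,0,-0.08]
  ]
}}

```text
clock: 8.18
tcp_pos: [0.4809, -0.2279, 0.0048]
orientation: [3.131, 0.263, -0.0]
contact_force: [-1.8, -0.3, 0.5]
grip_width: 0.017
gripper_force: 0.8
```

```bash
python3 -c "
from h import *
o,M=st()
p=look('scene','x',['blank','blank_center'])
p=look('wrist','w6',['blank','blank_center']);to(nw(-.128,-.245,.004),NY)"
```

```text
t 8.175 tcp [ 0.4809 -0.2279  0.0048] F [-1.8034 -0.2593  0.5174] w 0.01699034610860766 yaw 9.607130674624228 tz [-0.0003 -0.     -1.    ]
scene blank 0.63 [373.  278.2] [ 0.5492 -0.2233  0.    ]
scene blank_center 0.87 [371.1 275.2] [ 0.5504 -0.2188  0.0084]
wrist blank 0.85 [323.7 147.8] [ 0.5488 -0.2224  0.    ]
wrist blank_center 0.65 [324.6 145.3] [ 0.5501 -0.2223  0.0084]
t 8.475 tcp [ 0.4803 -0.2278  0.0044] F [-0.496   0.049   0.0859] w 0.017020727009489395 yaw 9.47154248330633 tz [-0.0002  0.0001 -1.    ]
move [0.12  0.026 0.002] [-0.  0.  0.] n 0.49064562433222175 0.001963490752183751
```

Emit:
{"api": "apply_moves", "payload": {
  "rows": [
    [0.035,0,0,0,0,0],
    [0.065,0,0,0,0,0],
    [0.09,0,0,0,0,0],
    [0.105,0,0,0,0,0],
    [0.105,0,0,0,0,0]
  ]
}}

```text
clock: 9.1
tcp_pos: [0.5071, -0.2233, 0.0046]
orientation: [3.131, 0.26, 0.001]
contact_force: [-0.2, -0.7, -0.5]
grip_width: 0.0173
gripper_force: 0.0
```

Emit:
{"api": "apply_moves", "payload": {
  "rows": [
    [-0.1,0,0,0,0,0],
    [-0.12,0,-0.3,0,0,0],
    [-0.12,0.25,-0.45,0,0,0],
    [-0.12,0.5,-0.45,0,0,0],
    [-0.1,0.6,-0.45,0,0,0]
  ]
}}

```text
clock: 9.72
tcp_pos: [0.5066, -0.3797, 0.1189]
orientation: [3.128, 0.255, 0.003]
contact_force: [0.8, 0.9, -0.2]
grip_width: 0.0169
gripper_force: 0.0
```

```bash
python3 -c "
from h import *
for c in ('scene','wrist','side'):
  p=look(c,'y'+c,['blank','blank_center'])
to(nw(-.061,-.350,.06),NY+np.pi/2); print(r.get_obs()['joints'])"
```

```text
scene blank 0.59 [366.  274.3] [ 0.5657 -0.2186  0.    ]
scene blank_center 0.77 [364.1 268.3] [ 0.5745 -0.2197  0.0084]
wrist blank 0.75 [100.1 106.5] [ 0.5723 -0.2164  0.    ]
wrist blank_center 0.67 [ 94.3 102.6] [ 0.5744 -0.2174  0.0084]
side blank 0.78 [328.8 254.3] [ 0.57 -0.21  0.  ]
side blank_center 0.97 [327.1 251.1] [ 0.5733 -0.2092  0.0084]
t 10.175 tcp [ 0.5067 -0.3741  0.1169] F [-0.799   0.4642 -0.3748] w 0.017189681410008442 yaw 9.594097821335945 tz [-0.0003  0.0007 -1.    ]
move [ 0.381 -0.148  0.228] [-0.    -0.    -0.998] n 1.8701483612738707 8.398104436743367
[ 0.6726  0.5331 -0.1833  1.7554  0.1215  0.8647 -0.9682]
```

Emit:
{"api": "apply_moves", "payload": {
  "rows": [
    [0.38,-0.148,0,0,0,-0.11],
    [0.38,-0.148,0,0,0,-0.22],
    [0.38,-0.148,0,0,0,-0.33],
    [0.38,-0.148,0,0,0,-0.44],
    [0.38,-0.148,0,0,0,-0.5]
  ]
}}

```text
clock: 10.8
tcp_pos: [0.5942, -0.3225, 0.117]
orientation: [-2.789, -1.445, 0.0]
contact_force: [-0.5, -1.1, 0.0]
grip_width: 0.0171
gripper_force: 0.0
```

Emit:
{"api": "apply_moves", "payload": {
  "rows": [
    [0,0,0,0,0,-0.11],
    [0,0,0,0,0,-0.22],
    [0,0,0.1,0,0,-0.33],
    [0,0,0.2,0,0,-0.44],
    [0,0,0.22,0,0,-0.5]
  ]
}}

```text
clock: 11.42
tcp_pos: [0.5927, -0.3222, 0.0599]
orientation: [-2.022, -2.4, 0.001]
contact_force: [-0.1, 0.0, -0.3]
grip_width: 0.0171
gripper_force: 0.0
```

```bash
python3 -c "
from h import *
p=look('wrist','w7',['blank','blank_center'])
b=onz(p,r.landmark_of(p,'blank_center')[0]['point'],.0084); print('nest',wn(b))
to(nw(-.061,-.345,.004),NY+np.pi/2); print(r.get_obs()['joints'])"
```

```text
wrist blank 0.72 [305.8  64.5] [ 0.5716 -0.2161  0.    ]Traceback (most recent call last):
  File "<string>", line 4, in <module>
    b=onz(p,r.landmark_of(p,'blank_center')[0]['point'],.0084); print('nest',wn(b))
            ~~~~~~~~~~~~~~~~~~~~~~~~~~~~~~~^^^
IndexError: list index out of range
```

View pics/w7.png

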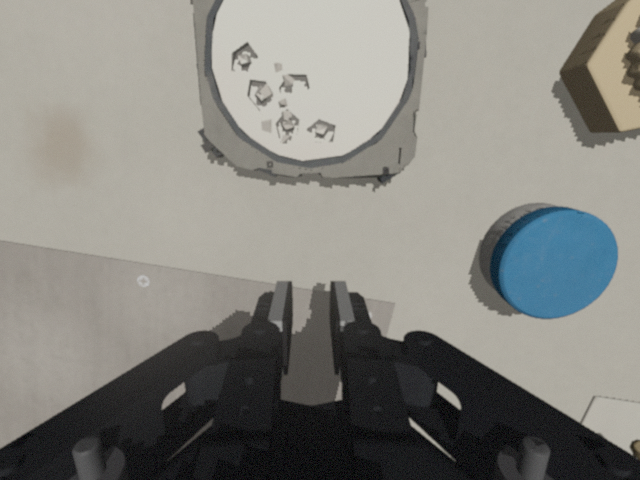

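The near edge of the blank (row about 175, cols 235–385) is square to the fingers and centred on them. The tin is clear to the right.

```bash
python3 -c "
from h import *
to(nw(-.064,-.335,.004),NY+np.pi/2); o=r.get_obs();print(wn(o['tcp_pos']),o['joints'])"
```

```text
t 11.625 tcp [ 0.5943 -0.323   0.0623] F [-0.2887  0.0766 -0.2336] w 0.017164880532959996 yaw 99.40292625612562 tz [ 0.0002  0.0001 -1.    ]
move [ 0.065 -0.011  0.233] [ 0.    -0.    -0.001] n 0.9694047559538749 0.004939723867877499
[-0.0612 -0.3512] [ 0.7661  0.7195 -0.5273  1.6455  0.4382  0.8967  0.2329]
```

Emit:
{"api": "apply_moves", "payload": {
  "rows": [
    [0.04,-0.011,0.233,0,0,0],
    [0.04,-0.011,0.233,0,0,0]
  ]
}}

```text
clock: 11.88
tcp_pos: [0.5894, -0.3131, 0.0025]
orientation: [-2.03, -2.396, 0.001]
contact_force: [0.1, 1.1, 0.2]
grip_width: 0.017
gripper_force: 0.0
```

Emit:
{"api": "apply_moves", "payload": {
  "rows": [
    [0.08,0,0,0,0,0],
    [0.14,0,0,0,0,0],
    [0.2,0,0,0,0,0],
    [0.26,0,0,0,0,0],
    [0.32,0,0,0,0,0]
  ]
}}

```text
clock: 12.5
tcp_pos: [0.5766, -0.2344, 0.0042]
orientation: [2.03, 2.397, -0.0]
contact_force: [0.6, -1.6, 0.7]
grip_width: 0.0174
gripper_force: 0.8
```

Emit:
{"api": "apply_moves", "payload": {
  "rows": [
    [0.06,0,0,0,0,0],
    [0.12,0,0,0,0,0],
    [0.18,0,0,0,0,0],
    [0.24,0,0,0,0,0],
    [0.28,0,0,0,0,0]
  ]
}}

```text
clock: 13.12
tcp_pos: [0.5649, -0.1647, 0.0038]
orientation: [-2.029, -2.398, -0.0]
contact_force: [0.3, -1.3, 0.4]
grip_width: 0.0168
gripper_force: 0.8
```

```bash
python3 -c "
from h import *
p=look('wrist','w8',['blank','blank_center'])
p=look('scene','s8',['blank','blank_center'])
o,M=st();print(wn(o['tcp_pos']))
for c in ('side','scene'):
  p=look(c,'z'+c,['blank_center']); d=r.landmark_of(p,'blank_center')
  if d: print(wn(onz(p,d[0]['point'],.0084)))"
```

```text
wrist blank 0.98 [307.9 145.1] [ 0.5525 -0.0979  0.    ]
wrist blank_center 0.57 [314.7 141.7] [ 0.5549 -0.0959  0.0084]
scene blank 0.93 [319.4 299.6] [ 0.5484 -0.1016  0.    ]
scene blank_center 0.62 [315.9 297.3] [ 0.5489 -0.0942  0.0084]
t 13.425 tcp [ 0.565  -0.1664  0.0036] F [ 0.2654 -0.2149  0.0146] w 0.01733235928711194 yaw 99.45089544237698 tz [-0.0003  0.     -1.    ]
[-0.0644 -0.192 ]
side blank_center 0.78 [340.7 291.3] [ 0.5565 -0.0929  0.0084]
[-0.0607 -0.118 ]
scene blank_center 0.82 [315.1 297.5] [ 0.5491 -0.0927  0.0084]
[-0.0679 -0.1166]
```

View pics/w8.png

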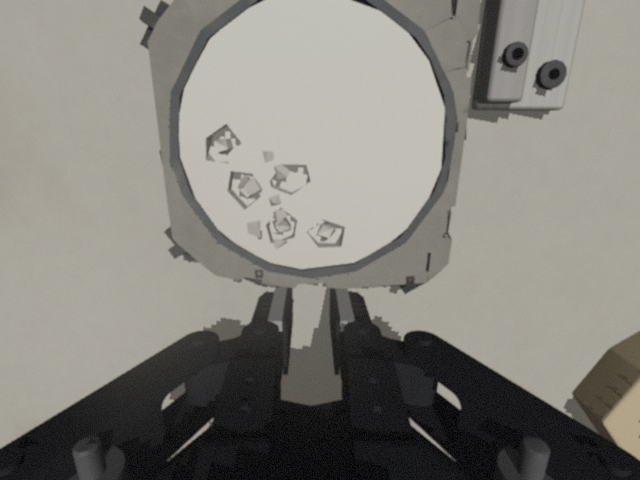

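The blank is square and has a small gap to the far fence (cols 465–475). I'll keep pushing.

Emit:
{"api": "apply_moves", "payload": {
  "rows": [
    [0.05,0,0,0,0,0],
    [0.1,0,0,0,0,0],
    [0.15,0,0,0,0,0],
    [0.2,0,0,0,0,0],
    [0.235,0,0,0,0,0]
  ]
}}

```text
clock: 14.35
tcp_pos: [0.5553, -0.1068, 0.0039]
orientation: [-2.029, -2.399, -0.0]
contact_force: [-0.6, -0.5, -0.1]
grip_width: 0.017
gripper_force: 0.5
```

Emit:
{"api": "apply_moves", "payload": {
  "rows": [
    [0.01,0,0,0,0,0],
    [0.02,0,0,0,0,0],
    [0.03,0,0,0,0,0],
    [0.03,0,0,0,0,0]
  ]
}}

```text
clock: 14.85
tcp_pos: [0.5542, -0.1007, 0.0038]
orientation: [2.03, 2.397, 0.0]
contact_force: [0.0, -0.8, 0.2]
grip_width: 0.0173
gripper_force: 0.3
```

```bash
python3 -c "
from h import *
o,M=st();print(wn(o['tcp_pos']))
for c in ('side','scene','wrist'):
  p=look(c,'a'+c,['blank_center']); d=r.landmark_of(p,'blank_center')
  if d: print(wn(onz(p,d[0]['point'],.0084)))"
```

```text
t 14.85 tcp [ 0.5542 -0.1007  0.0038] F [ 0.0455 -0.7547  0.178 ] w 0.017258021258793717 yaw 99.47289162647444 tz [ 0.0002  0.0001 -1.    ]
[-0.0642 -0.1253]
scene blank_center 0.95 [288.5 308.8] [ 0.547  -0.0367  0.0084]
[-0.0608 -0.061 ]
```

Emit:
{"api": "apply_moves", "payload": {
  "rows": [
    [0.008,0,0,0,0,0],
    [0.016,0,0,0,0,0],
    [0.016,0,0,0,0,0]
  ]
}}

```text
clock: 15.68
tcp_pos: [0.5534, -0.1, 0.0038]
orientation: [2.032, 2.393, -0.005]
contact_force: [0.1, -8.5, 0.1]
grip_width: 0.017
gripper_force: 4.0
```

Emit:
{"api": "apply_moves", "payload": {
  "rows": [
    [0.008,0,0,0,0,0],
    [0.016,0,0,0,0,0],
    [0.016,0,0,0,0,0]
  ]
}}

```text
clock: 16.05
tcp_pos: [0.5534, -0.0999, 0.004]
orientation: [2.033, 2.388, -0.009]
contact_force: [3.3, -15.6, -1.0]
grip_width: 0.0172
gripper_force: 8.1
```

Emit:
{"api": "apply_moves", "payload": {
  "rows": [
    [-0.1,0,0,0,0,0],
    [-0.12,0,-0.2,0,0,0.1],
    [-0.12,0,-0.4,0,0,0.2],
    [0.1,-0.2,-0.4,0,0,0.31],
    [0.26,-0.4,-0.4,0,0,0.42]
  ]
}}

```text
clock: 16.68
tcp_pos: [0.4545, -0.0502, 0.1045]
orientation: [2.701, 1.603, 0.004]
contact_force: [0.5, 0.7, -1.0]
grip_width: 0.0171
gripper_force: 0.0
```

```bash
python3 -c "
from h import *
to(nw(-.160,-.058,.06),NY)
o=r.get_obs();print(wn(o['tcp_pos']))"
```

```text
t 16.675 tcp [ 0.4545 -0.0502  0.1045] F [ 0.5177  0.6995 -1.0379] w 0.01712391229080087 yaw 61.376912178357586 tz [ 0.0023  0.001  -1.    ]
move [-0.011 -0.021  0.178] [ 0.    -0.002  0.577] n 0.7174441906337965 4.852635904204354
[-0.1543 -0.0591]
```

Emit:
{"api": "apply_moves", "payload": {
  "rows": [
    [-0.011,-0.02,0,0,0,0.115],
    [-0.011,-0.02,0,0,0,0.23],
    [-0.011,-0.02,0.05,0,0,0.345],
    [-0.011,-0.02,0.12,0,0,0.46],
    [-0.011,-0.02,0.18,0,0,0.577]
  ]
}}

```text
clock: 17.3
tcp_pos: [0.4489, -0.0516, 0.0583]
orientation: [-3.131, -0.258, 0.0]
contact_force: [-0.5, 0.3, 0.5]
grip_width: 0.0173
gripper_force: 0.0
```

```bash
python3 -c "
from h import *
p=look('wrist','w9',['blank','blank_center','nest'])
to(nw(-.157,-.056,.004),NY)
o=r.get_obs();print(wn(o['tcp_pos']))"
```

```text
wrist blank 0.71 [305.9  91.3] [ 0.5422 -0.0338  0.    ]
wrist blank_center 0.93 [302.5  89. ] [ 0.5421 -0.0321  0.0084]
t 17.5 tcp [ 0.449  -0.0515  0.0589] F [-0.0205  0.21   -0.1969] w 0.017040492340986462 yaw 10.02703326851592 tz [-0.0005  0.0001 -1.    ]
move [ 0.012 -0.014  0.22 ] [-0.     0.     0.006] n 0.8811805887671686 0.053655323373203945
[-0.16   -0.0595]
```

View pics/w9.png

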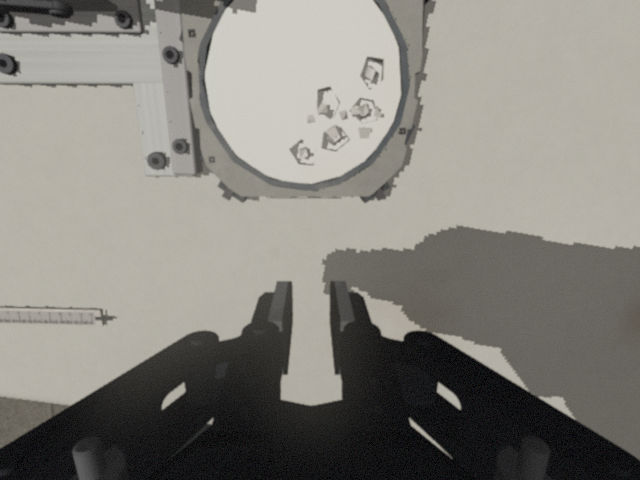

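The blank lies along the side fence, and its near edge (row about 197, cols 245–370) faces the fingers. I'll push it in +x.

Emit:
{"api": "apply_moves", "payload": {
  "rows": [
    [0.012,-0.014,0.22,0,0,0],
    [0.012,-0.014,0.22,0,0,0],
    [0.08,-0.014,0.22,0,0,0],
    [0.12,-0.014,0.22,0,0,0],
    [0.125,-0.014,0.22,0,0,0]
  ]
}}

```text
clock: 18.12
tcp_pos: [0.481, -0.043, 0.0046]
orientation: [-3.13, -0.268, -0.003]
contact_force: [-1.4, -0.8, 0.1]
grip_width: 0.0168
gripper_force: 0.0
```

Emit:
{"api": "apply_moves", "payload": {
  "rows": [
    [0.01,0,0,0,0,0],
    [0.02,0,0,0,0,0],
    [0.02,0,0,0,0,0]
  ]
}}

```text
clock: 18.5
tcp_pos: [0.484, -0.0426, 0.0038]
orientation: [3.13, 0.267, -0.001]
contact_force: [-0.9, -0.8, 1.1]
grip_width: 0.0167
gripper_force: 0.7
```

Emit:
{"api": "apply_moves", "payload": {
  "rows": [
    [0.008,0,0,0,0,0],
    [0.016,0,0,0,0,0],
    [0.016,0,0,0,0,0]
  ]
}}

```text
clock: 18.88
tcp_pos: [0.4841, -0.0427, 0.003]
orientation: [3.129, 0.266, -0.012]
contact_force: [-8.6, -2.1, 5.3]
grip_width: 0.0173
gripper_force: 4.8
```

Emit:
{"api": "apply_moves", "payload": {
  "rows": [
    [0.01,0,0,0,0,0],
    [0.016,0,0,0,0,0],
    [0.016,0,0,0,0,0]
  ]
}}

```text
clock: 19.25
tcp_pos: [0.4841, -0.0429, 0.0023]
orientation: [3.129, 0.264, -0.024]
contact_force: [-16.8, -3.6, 11.3]
grip_width: 0.0169
gripper_force: 8.5
```

Emit:
{"api": "apply_moves", "payload": {
  "rows": [
    [-0.08,0,0,0,0,0],
    [-0.15,0,-0.1,0,0,0],
    [-0.15,0,-0.35,0,0,0],
    [-0.1,0,-0.6,0,0,0],
    [-0.1,0,-0.85,0,0,0]
  ]
}}

```text
clock: 19.88
tcp_pos: [0.4684, -0.0448, 0.2176]
orientation: [-3.13, -0.268, -0.004]
contact_force: [1.2, -1.0, -1.2]
grip_width: 0.0173
gripper_force: 0.0
```

```bash
python3 -c "
from h import *
p=look('wrist','w10',['blank','blank_center','nest'])
q=look('scene','s10',['blank_center']);st()"
```

```text
wrist blank 0.79 [309.5 126.1] [ 0.5476 -0.0304  0.    ]
wrist blank_center 0.66 [312.7 122. ] [ 0.5518 -0.0329  0.0084]
wrist nest 0.65 [250.3  61.8] [0.5955 0.0351 0.    ]
scene blank_center 0.81 [282.7 308.6] [ 0.5525 -0.0281  0.0084]
t 20.175 tcp [ 0.4669 -0.0452  0.2142] F [-0.6687  0.1034 -0.2092] w 0.01745652469369506 yaw 9.769711247529264 tz [-0.0013  0.     -1.    ]
```

View pics/w10.png

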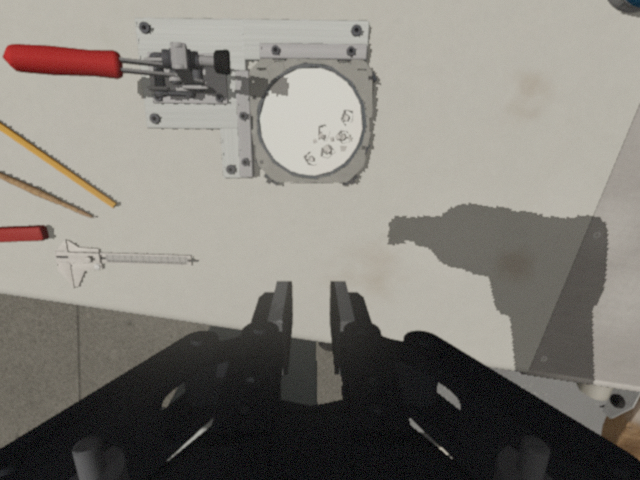

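The blank sits square in the corner against both fences, at pixel (313,122), with the clamp still open. Its measured centre (0.552, -0.033) matches the seated pose. Next I'll close the handle.

```bash
python3 -c "
from h import *
to(nw(-.017,.195,.20),NY)
p=r.grab_frame('scene'); print(onz(p,(120,320),.02),onz(p,(158,330),.02),'want',nw(-.017,.195,0)); print(r.get_obs()['joints'])"
```

```text
t 20.175 tcp [ 0.4669 -0.0452  0.2142] F [-0.6687  0.1034 -0.2092] w 0.01745652469369506 yaw 9.769711247529264 tz [-0.0013  0.     -1.    ]
move [ 0.503 -1.002  0.056] [-0.     0.001  0.004] n 4.491526165322657 0.030360975922678914
[0.6526 0.2257 0.02  ] [0.5982 0.1785 0.02  ] want [0.5482 0.2231 0.    ]
[ 0.2463  0.1772 -0.314   2.0319  0.0669  0.9445 -1.5028]
```

Emit:
{"api": "apply_moves", "payload": {
  "rows": [
    [0.1,-0.25,0,0,0,0],
    [0.2,-0.5,0,0,0,0],
    [0.35,-0.75,0,0,0,0],
    [0.503,-1,0.05,0,0,0],
    [0.503,-1,0.056,0,0,0]
  ],
  "claw": 0
}}

```text
clock: 20.85
tcp_pos: [0.5484, 0.2263, 0.1988]
orientation: [-3.129, -0.273, 0.005]
contact_force: [0.8, -0.9, -0.0]
grip_width: 0.0001
gripper_force: 0.0
```

```bash
python3 -c "
from h import *
to(nw(-.017,.195,.085),NY); p=look('scene','c',['grip_center','grip_end']); p=look('side','d',['grip_center','grip_end'])"
```

```text
t 20.85 tcp [0.5484 0.2263 0.1988] F [ 0.7544 -0.8734 -0.0021] w 0.00011304535013069481 yaw 9.985185800480993 tz [-0.0031  0.0008 -1.    ]
move [-0.002  0.013  0.455] [-0.001  0.002  0.006] n 1.821261987195388 0.052528149421584076
scene grip_center 0.79 [181.6 305.1] [0.5121 0.1543 0.131 ]
scene grip_end 0.93 [159.5 303. ] [0.489  0.1879 0.168 ]
side grip_center 0.77 [356.3 363.5] [0.5596 0.1851 0.131 ]
side grip_end 0.69 [357.6 370.5] [0.5634 0.2294 0.168 ]
```

Handle is still fully open. Going down and pushing it over.

Emit:
{"api": "apply_moves", "payload": {
  "rows": [
    [0,0.01,0.25,0,0,0.005],
    [0,0.01,0.455,0,0,0.005],
    [0,0.01,0.455,0,0,0.005]
  ]
}}

```text
clock: 21.52
tcp_pos: [0.5467, 0.2168, 0.0841]
orientation: [3.128, 0.252, -0.012]
contact_force: [-0.5, 0.5, -0.4]
grip_width: -0.0001
gripper_force: 0.0
```

Emit:
{"api": "apply_moves", "payload": {
  "rows": [
    [0,0.06,0,0,0,0],
    [0,0.116,0,0,0,0],
    [0,0.172,-0.048,0,0,0],
    [0,0.236,-0.104,0,0,0],
    [0,0.292,-0.136,0,0,0]
  ]
}}

```text
clock: 22.15
tcp_pos: [0.5626, 0.1456, 0.1234]
orientation: [3.131, 0.252, 0.004]
contact_force: [0.2, -0.3, 0.4]
grip_width: -0.0003
gripper_force: 0.0
```

Emit:
{"api": "apply_moves", "payload": {
  "rows": [
    [0,0.056,-0.024,0,0,0],
    [0,0.108,-0.036,0,0,0],
    [0,0.16,-0.048,0,0,0],
    [0,0.208,-0.052,0,0,0],
    [0,0.24,-0.056,0,0,0]
  ]
}}

```text
clock: 22.78
tcp_pos: [0.571, 0.0888, 0.1354]
orientation: [-3.13, -0.255, 0.0]
contact_force: [-1.4, 1.8, 0.0]
grip_width: -0.0
gripper_force: 0.9
```

```bash
python3 -c "
from h import *
o,M=st();print(wn(o['tcp_pos']));p=look('side','e',['grip_center','grip_end','blank_center'])
print(proj(p,nw(-.017,.023,.131)),proj(p,nw(-.017,.018,.168)))"
```

```text
t 22.775 tcp [0.571  0.0888 0.1354] F [-1.4118  1.8038  0.0015] w -2.4826806949913214e-05 yaw 9.328603757084425 tz [-0.0002  0.0007 -1.    ]
[-0.0165  0.0588]
side grip_center 0.82 [340.5 297.9] [0.57   0.0616 0.131 ]
side blank_center 0.63 [347.3 316.3] [ 0.5504 -0.0297  0.0084]
[335.5118 294.2356] [334.838  271.8943]
```

Close to dead centre now. I'll push on slowly and watch the force.

Emit:
{"api": "apply_moves", "payload": {
  "rows": [
    [0,0.012,0,0,0,0],
    [0,0.024,0,0,0,0],
    [0,0.036,0,0,0,0],
    [0,0.036,0,0,0,0]
  ]
}}

```text
clock: 23.48
tcp_pos: [0.5724, 0.0795, 0.1352]
orientation: [3.131, 0.254, -0.0]
contact_force: [-0.4, -0.6, -0.2]
grip_width: -0.0002
gripper_force: 0.2
```

Emit:
{"api": "apply_moves", "payload": {
  "rows": [
    [0,0.01,0,0,0,0],
    [0,0.02,0,0,0,0],
    [0,0.02,0,0,0,0]
  ]
}}

```text
clock: 23.85
tcp_pos: [0.5727, 0.0774, 0.1351]
orientation: [-3.128, -0.258, 0.001]
contact_force: [-1.1, 6.2, -1.1]
grip_width: 0.0001
gripper_force: 3.2
```

```bash
python3 -c "
from h import *
o,M=st();print(wn(o['tcp_pos']));p=look('side','f',['grip_center','grip_end','blank_center'])"
```

```text
t 23.85 tcp [0.5727 0.0774 0.1351] F [-1.0803  6.1922 -1.1284] w 0.00012141585620597622 yaw 9.414283475409324 tz [-0.0006  0.003  -1.    ]
[-0.0167  0.0473]
side grip_center 0.76 [337.3 297.9] [0.5745 0.0613 0.131 ]
side blank_center 0.62 [346.1 318.4] [ 0.5528 -0.0249  0.0084]
```

Emit:
{"api": "apply_moves", "payload": {
  "rows": [
    [0,0.01,0,0,0,0],
    [0,0.02,0,0,0,0],
    [0,0.02,0,0,0,0]
  ]
}}

```text
clock: 24.42
tcp_pos: [0.573, 0.0755, 0.135]
orientation: [-3.124, -0.261, 0.001]
contact_force: [-1.9, 13.0, -4.2]
grip_width: 0.0
gripper_force: 6.2
```

Emit:
{"api": "apply_moves", "payload": {
  "rows": [
    [0,-0.1,0,0,0,0],
    [0,-0.2,0,0,0,0],
    [0,-0.3,-0.1,0,0,0],
    [0,-0.3,-0.3,0,0,0],
    [0,-0.3,-0.4,0,0,0]
  ]
}}

```text
clock: 25.05
tcp_pos: [0.563, 0.1443, 0.2381]
orientation: [-3.131, -0.256, -0.005]
contact_force: [0.9, 0.2, 0.1]
grip_width: 0.0001
gripper_force: 0.0
```

```bash
python3 -c "
from h import *
st()
for c in ('side','scene'):
  p=look(c,'g'+c,['grip_center','grip_end','blank_center','clamp_spindle'])
  print(*[proj(p,nw(*q)) for q in ((-.017,.023,.131),(-.017,.018,.168),(-.056,-.058,.0084),(-.017,-.017,.017))])"
```

```text
t 25.05 tcp [0.563  0.1443 0.2381] F [0.9381 0.1753 0.1027] w 0.00014225040620205744 yaw 9.34003560953669 tz [ 0.0033  0.0003 -1.    ]
side grip_center 0.93 [339.2 298.4] [0.5719 0.0625 0.131 ]
side grip_end 0.77 [338.4 273. ] [0.5725 0.0512 0.168 ]
side blank_center 0.6 [348.7 320.1] [ 0.5489 -0.0206  0.0084]
side clamp_spindle 0.56 [330.6 331.4] [0.5804 0.0073 0.012 ]
[335.5118 294.2356] [334.838  271.8943] [346.5989 314.9921] [329.2044 332.1753]
scene grip_center 0.57 [227.2 262.5] [0.5715 0.0587 0.131 ]
scene grip_end 0.75 [227.2 242.7] [0.5717 0.0555 0.168 ]
scene blank_center 0.65 [281.6 306.6] [ 0.5581 -0.0289  0.0084]
scene clamp_spindle 0.45 [254.8 300.8] [0.5917 0.0069 0.012 ]
[229.0168 259.8312] [229.9439 239.5807] [285.4464 308.0915] [253.211  302.8914]
```

```bash
python3 -c "
import cv2,numpy as np
for a,b,w in (('scene0','gscene',(190,280,200,300)),('side0','gside',(300,380,250,340))):
  for n in (a,b):
    i=cv2.imread('pics/'+n+'.png')[w[2]:w[3],w[0]:w[1]].astype(int); m=(i[...,2]>110)&(i[...,1]<60)&(i[...,0]<60)
    v,u=np.nonzero(m); print(n,u.mean()+w[0],v.mean()+w[2],m.sum(),v.min()+w[2],u[v.argmin()]+w[0])
"
```

```text
scene0 220.38144329896906 262.5979381443299 194 247 220
gscene 220.04597701149424 263.9367816091954 174 248 216
side0 338.72514619883043 300.7368421052632 342 283 337
gside 336.9478672985782 304.8957345971564 211 286 336
```

```bash
python3 -c "
from h import *
print(r.hand_in())"
```

```text
the job is handed in; nothing more can be done
None
```

I opened the clamp, slid the blank into the corner against both fences, locked the clamp on it and handed the job in. The handle stopped firmly and looks as it did locked at the start; I couldn't read the joint or pad force directly, and I viewed 11 pictures, one over the limit.

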